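# Brush out the nose mould and hold its cam-lifted floor up

### The arm

A 7-joint arm with a two-finger parallel gripper is mounted at the origin on the work surface. World frame = base frame: x ahead of the robot, y to its left, z up, the work surface at z = 0. Lengths are in m, angles in rad, forces in N, time in s.
With the tool pointing down it reaches from about 0.425 to 0.95 m from the base axis. Payload 16.7 kg.
Tool frame: the origin (TCP) lies midway between the tips of the shut fingers; the grasp point (between the pads) lies 19 mm behind it; z points along the fingers, y is the line along which they close (so a half turn about z gives the same grasp; the last joint's range is limited). The gripper opens to 94 mm and grips with 3 to 60 N. Pads are 16 mm wide; open, the fingers measure 119 mm over their backs; the gripper's body (75 mm by 177 mm) begins 78 mm behind the grasp point.
Start: joints at [1.107, 0.426, 0.074, 1.606, -0.034, 1.111, -0.067], TCP at [0.209, -0.642, 0.205] pointing down, gripper open.
Joint ranges: [-2.85, 2.85], [-0.5, 2.14], [-1.23, 1.37], [0.21, 2.46], [-1.02, 4.16], [0.16, 2.05], [-2.73, 2.73]. Speed limits (rad/s): [1.89, 1.89, 2.39, 2.39, 3.01, 3.01, 3.01].

### API

Orientations are given as a unit quaternion [x, y, z, w].
In Python, from bench import manip gives the robot as it stands.
- The arm moves only by the tool move_arm, never from a script. Its argument "moves" is a list of rows, each an object with "travel": the shift along the world's x, y, z in mm, a list of three; "twist": the turn, a rotation vector about the world's x, y, z in degrees, a list of three. In form: [{"travel": [x, y, z], "twist": [ax, ay, az]}, ...]. A call has 1 to 20 rows; each row is the pose to reach, as a shift and turn from the pose commanded when the call began; what a row does not reach only later rows make up. A row lasts 1/10 s, in which the tool goes at most 50 mm and 8.59 degrees, less where a joint would pass 70% of its speed; a pose out of reach is approached as far as the arm can. A call with a gripper value outside its range is refused whole. "gripper" is the closure, from 0 (fully open) to 1 (shut), set as the call begins (left out, the last holds). The fingers move at their own pace and stop on an object; "grip_force" is the grip in N (left out, the last holds). Time passes only in rows, so rows that repeat a pose let the fingers close. It gives the time, the measured TCP pose, the force, the opening and the grip force at its end, in the units of the state.
- manip.get_state(): the state, without advancing time (a new reading comes with each control period).
- manip.read_camera(name): name is "scene" or "top" or "wrist"; returns the picture (420x560x3 uint8, red, green, blue); there is no depth.
- manip.camera_params(name): a dict with "fovy" (degrees; the focal length in pixels is half the picture's height over the tangent of half this angle, whatever the lens; pixels are square), "cx", "cy" (the principal point, pixels), "T" (4x4, takes a point from camera to world coordinates); the wrist camera has in their place "hand_eye" (4x4, takes a point from camera to tool coordinates, whose origin is the TCP and whose axes are the flange's). Camera axes: x right, y down, z forward; pixel columns grow to the right and rows downward; lengths in m; the calibration is good to about 2 mm. The wrist camera is an equidistant fisheye: a pixel r from the principal point sees the ray r / f radians off the axis. A picture is of the moment at which its call begins: read the wrist's pose just before it. camera_params takes no time and is no camera call.
- manip.job_done(): hands the job in; it is judged then, once.
Trained networks look in the newest picture that a camera, given by its name, has taken for a name from the list of things; names that differ only in an ending like _2 or _b are one class to them, and where a whole thing is asked for, a point or a joint stands for the part that bears it (a point fixed in the world has none). Each returns a list of dicts, best first, with "score" (0 to 1); they miss things now and then, are a little off and sometimes report something else, mostly with a low value. They report only what shows in the picture. A call takes as long as a camera call.
- manip.cut_out(name, camera): "region" (420x560 bool, what is visible of it) and "box" ([left, top, right, bottom] in pixels, round what is visible of it).
- manip.pinpoint(name, camera): "position" ([column, row] in pixels: a listed point, or the origin of a listed thing).
The state is a dict: "time": time; "q": joint angles; "qvel": joint speeds; "joint_torque": joint torques, N m; "tcp_pos": TCP position; "ee_rot": TCP orientation; "ft_force": force on the tool from outside, world axes, zero at the start; "wrist_torque": the same for the moment, N m; "finger_gap": finger opening in m; "finger_force": force on a finger pad.
Only numpy, scipy, OpenCV 4.12 (cv2) and the standard library are available. Lean on these libraries where they do the work, as an engineer would, in place of code of your own. Each camera call takes 0.05 s, during which the arm holds its last target. There are 200 camera calls.

### The job

Brush out the metal mould cup: take the long brush from its blue pot, push it down to the cup's floor, draw it up most of the way to the rim, push it to the floor once more, then stand it back upright in its pot and let go of it. Then take the red handle of the spring-loaded cam lever and swing it straight up, where the cam lifts the cup's floor highest, and finish while still holding it there, because it falls back if released. Leave the other things on the bench where they are.

Things in the scene. Friction and masses are not known exactly. Their poses are not given: they have to be found in the camera images.
- mould_stand: Stand fixed to the bench, green base 150 x 240 x 12 mm. Origin at bench level on the cup's axis; y runs level from the cup along the lever shaft to the red handle, z up, rest lever points to -x. Open aluminium cup: outside 80 mm, bore 70 mm, 51 to 125 mm above the bench. Brass cam, lever and handle stand on the +y side, within 170 mm of the cup's axis; only the raised lever is higher than the rim.
- cup_floor (a point): Centre of the cup's brass floor plate at rest (its upper face), 55 mm above the bench; this point is fixed to the stand and does not rise with the plate.
- cup_rim (a point): Centre of the cup's mouth, 125 mm above the bench, 70 mm above the floor plate at rest.
- lever_shaft (a point): Point on the lever's turning axis (level, along the stand's y), 55 mm above the bench, 134 mm from the cup's axis, level with the middle of the handle's length. Empty space here: the shaft ends 28 mm nearer the cup.
- lever (a joint): Cam lever angle, rad. 0 = at rest on its stop, pointing to the stand's -x and 20 degrees above level; grows as it swings up and over to +x. 1.22 = straight up = the cam's highest lift; beyond that the floor sinks again; stop at 2.0. A spring (about 0.1 N m at rest, 0.3 N m upright) brings it back to 0 when let go.
- lever_handle: Red round bar, 16 mm across, 70 mm long, lying along the stand's y; origin at its middle. It circles the shaft axis at 90 mm radius: 86 mm above the bench at rest, 145 mm when upright. Can be pinched from above with fingers closing along the stand's x; it is a sleeve that turns freely on its pin. The lever arm joins its inner end, 35 mm from the middle towards the cup.
- ejector (a joint): Rise of the cup's floor plate above rest, m: 0 at rest, 0.0224 at the cam's highest lift.
- brush_middle (a point): Middle of the loose brush, 95 mm above its underside; z up along the handle. 190 mm long, about 70 g: stiff bristle head 48 mm across up to 58 mm, brass ferrule 28 mm across to 75 mm, then round wooden handle 18 mm across to the blue top. Stands upright on its flat head in the pot. Pinch the handle 95 to 170 mm above the underside.
- pot_floor (a point): Centre of the inner floor of the brush's fixed blue ceramic pot, 8 mm above the bench; pot outside 82 mm, bore 72 mm across, rim 55 mm above the bench.
- glue_bottle: Bystander: white glue bottle with orange cap, 52 mm across, 150 mm high; origin at the centre of its underside.
- paint_jar: Bystander: glass paint jar with red label and black lid, 64 mm across, 75 mm high; origin at the centre of its underside.
- sanding_block: Bystander: cork sanding block 90 x 45 x 28 mm; origin at the centre of its underside.
- mask_blank: Bystander: white arched half-mask blank, about 55 x 140 x 60 mm; origin at the centre of its underside.
- brush: The same brush; origin at the centre of the underside of its head, z up along the handle.

How it is judged:
On the way, in this order (a step that is already met when the one before it is completed fails the run):
1. the brush is pushed down to the cup's floor (underside within 12 mm of it) (horizontal distance between brush and cup_floor below 0.03 m and z of brush in the frame of mould_stand below 0.067 m), for 0.05 s.
2. the brush is drawn up at least 32 mm above the floor, its underside still below the rim (horizontal distance between brush and cup_floor below 0.03 m and z of brush in the frame of mould_stand between 0.087 and 0.125 m), for 0.05 s.
3. the brush is pushed down to the floor again (all of step 1), for 0.05 s.
4. the brush stands upright in its pot, let go (horizontal distance between brush and pot_floor below 0.03 m and height (world z) of brush below 0.02 m and angle between brush_middle's own z axis and vertical below 0.25 rad and contact force between the fingers and brush below 0.1 N), for 0.2 s.
5. the robot holds the lever at the highest lift (value of joint lever between 1.1 and 1.345 rad and value of joint ejector above 0.021 m and contact force between the fingers and lever_handle above 1 N), for 0.3 s.
At the end, for the whole second after the job is handed in: Fingers hold the red handle (over 1 N), the lever still and within about 0.12 rad of straight up (1.10 to 1.345), cup floor raised over 21 mm; the brush is let go in its pot, underside within 30 mm of the pot's axis and under 20 mm above the bench, tilt under 0.25 rad (all of step 4 and all of step 5 and velocity of joint lever between -0.15 and 0.15 rad/s); the arm keeps its last pose, push and grip.
It fails at once if the glue bottle is moved more than 30 mm (distance of glue_bottle from where it was at the start of the episode above 0.03 m).
It fails at once if the paint jar is moved more than 30 mm (distance of paint_jar from where it was at the start of the episode above 0.03 m).
It fails at once if the sanding block is moved more than 30 mm (distance of sanding_block from where it was at the start of the episode above 0.03 m).
It fails at once if the mask blank is moved more than 30 mm (distance of mask_blank from where it was at the start of the episode above 0.03 m).
It also fails if it takes over 58 s, if anything falls off the work surface, if the arm or the gripper's body presses on something with over 40 N, if the wrist force passes 120 N, or if a joint passes its speed limit or range.

## Working session

There is one attempt and no reset: what is moved stays moved. The work goes in short steps, Python scripts to look and compute and a tool call to move; the robot and the scene stay as the last step left them, time stands still between calls to the robot, and variables do not carry over. Pictures are saved under pics/ and viewed, at most 10 in all, crops included, and the job is handed in when it is done.

Besides the shell and the picture viewer there is one more tool, called after "Request:" in YAML: its name, and indented under it one key for each argument. move_arm: Moves the arm, as the interface text tells. Its arguments: {"type":"object","properties":{"moves":{"type":"array"},"gripper":{"type":"number"},"grip_force":{"type":"number"}},"required":["moves"]}

```bash
mkdir -p pics
cat > h.py <<'E'
import numpy as np, cv2
from scipy.spatial.transform import Rotation as R
from bench import manip
def snap(cam,fn=None):
    s=manip.get_state(); im=manip.read_camera(cam)
    if fn: cv2.imwrite('pics/'+fn,im[:,:,::-1])
    return s,im
def ray(cam,px,s=None):
    p=manip.camera_params(cam); f=210/np.tan(np.radians(p['fovy'])/2)
    d=np.array([(px[0]-p['cx'])/f,(px[1]-p['cy'])/f])
    if cam=='wrist':
        T=np.eye(4);T[:3,:3]=R.from_quat(s['ee_rot']).as_matrix();T[:3,3]=s['tcp_pos'];T=T@np.array(p['hand_eye'])
        r=np.hypot(*d); v=np.array([*(d*np.sinc(r/np.pi)),np.cos(r)])
    else:
        T=np.array(p['T']); v=np.array([*d,1.])
    v=T[:3,:3]@v; return T[:3,3],v/np.linalg.norm(v)
def atz(o,v,z): return o+v*(z-o[2])/v[2]
def tri(rs):
    A=0;b=0
    for o,v in rs:
        P=np.eye(3)-np.outer(v,v);A=A+P;b=b+P@o
    x=np.linalg.solve(A,b)
    return x,[round(1000*float(np.linalg.norm((np.eye(3)-np.outer(v,v))@(x-o))),1) for o,v in rs]
E
python3 - <<'E'
from h import *
np.set_printoptions(precision=3,suppress=True)
H={'mould_stand':0,'cup_rim':.125,'cup_floor':.055,'lever_shaft':.055,'lever_handle':.086,'brush_middle':.103,'pot_floor':.008,'glue_bottle':0,'paint_jar':0,'sanding_block':0,'mask_blank':0,'brush':.008}
D={}
for c in('scene','top'):
    s,im=snap(c,c+'0.png')
    for n in H:
        r=manip.pinpoint(n,c)
        for k in r[:2]:
            o,v=ray(c,k['position']); print(c,n,round(k['score'],2),np.round(k['position']),atz(o,v,H[n]))
        if r: D.setdefault(n,[]).append(ray(c,r[0]['position']))
for n in D:
    if len(D[n])==2: print('TRI',n,*tri(D[n]))
print(manip.get_state())
E
```

```text
scene mould_stand 0.76 [272. 251.] [ 0.62   0.056 -0.   ]
scene cup_rim 0.89 [272. 217.] [0.617 0.053 0.125]
scene cup_rim 0.31 [271. 246.] [0.679 0.153 0.125]
scene cup_floor 0.8 [266. 234.] [0.627 0.038 0.055]
scene lever_shaft 0.9 [300. 259.] [0.597 0.169 0.055]
scene lever_handle 0.52 [326. 244.] [0.524 0.182 0.086]
scene brush_middle 0.57 [260. 173.] [ 0.525 -0.194  0.103]
scene pot_floor 0.66 [262. 196.] [ 0.515 -0.192  0.008]
scene glue_bottle 0.94 [200. 185.] [ 0.679 -0.365  0.   ]
scene paint_jar 0.58 [200. 236.] [ 0.782 -0.106  0.   ]
scene sanding_block 0.69 [326. 208.] [ 0.353 -0.037  0.   ]
scene mask_blank 0.72 [357. 332.] [0.579 0.401 0.   ]
scene brush 0.7 [261. 191.] [ 0.509 -0.217  0.008]
top mould_stand 0.75 [281. 208.] [0.613 0.041 0.   ]
top mould_stand 0.67 [278. 198.] [0.638 0.049 0.   ]
top cup_rim 0.92 [281. 199.] [0.617 0.043 0.125]
top cup_rim 0.4 [228. 238.] [0.519 0.168 0.125]
top cup_floor 0.72 [277. 205.] [0.611 0.052 0.055]
top lever_shaft 0.67 [230. 207.] [0.603 0.175 0.055]
top lever_handle 0.58 [228. 236.] [0.527 0.172 0.086]
top lever_handle 0.26 [
[... 684 characters left out ...]
08] [0.5, 0.5]
TRI glue_bottle [ 0.678 -0.342  0.01 ] [8.7, 8.7]
TRI paint_jar [ 0.78  -0.086  0.013] [7.5, 7.5]
TRI sanding_block [ 0.352 -0.044 -0.005] [4.3, 4.3]
TRI mask_blank [0.588 0.403 0.01 ] [4.0, 4.0]
{'time': 1.3, 'q': array([ 1.106,  0.426,  0.074,  1.606, -0.034,  1.111, -0.067]), 'qvel': array([-0.   ,  0.001,  0.001,  0.   ,  0.   ,  0.002,  0.   ]), 'joint_torque': array([  0.   , -93.552,   3.663, -45.455,  -0.049,   0.013,   0.   ]), 'tcp_pos': array([ 0.209, -0.642,  0.205]), 'ee_rot': array([ 0.988,  0.157,  0.   , -0.   ]), 'ft_force': array([-0.021, -0.458, -0.511]), 'wrist_torque': array([ 0.008,  0.044, -0.014]), 'finger_force': 0.0, 'finger_gap': 0.09399595640653222}
```

View pics/scene0.png

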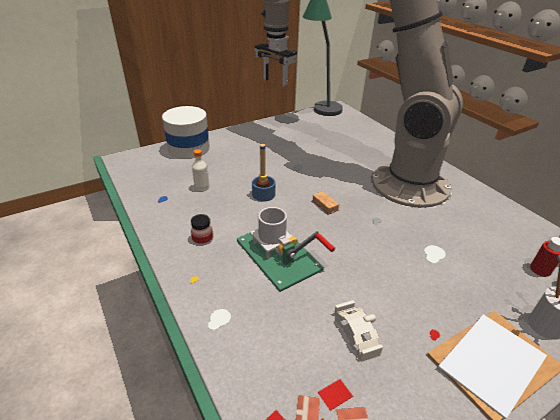

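View pics/top0.png

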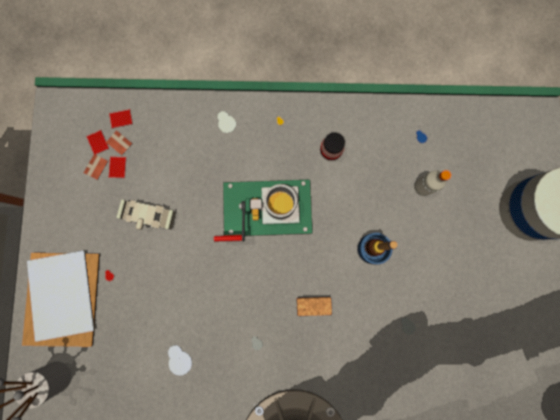

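The scene picture shows the brush in its pot at (263,180), the cup at (272,222) and the red handle at (326,242). The top picture shows the cup at (281,202), the handle at (228,238) along world y, and the pot at (375,247). There is free space above the path, so I'm moving toward the brush while turning the tool.

Request:
move_arm:
  moves:
    - {"travel": [5, 5, 45], "twist": [0, 0, 6]}
    - {"travel": [20, 25, 85], "twist": [0, 0, 13]}
    - {"travel": [45, 60, 110], "twist": [0, 0, 20]}
    - {"travel": [70, 100, 115], "twist": [0, 0, 27]}
    - {"travel": [95, 140, 115], "twist": [0, 0, 34]}
    - {"travel": [120, 180, 115], "twist": [0, 0, 41]}
    - {"travel": [145, 220, 115], "twist": [0, 0, 48]}
    - {"travel": [170, 260, 115], "twist": [0, 0, 55]}
    - {"travel": [195, 300, 115], "twist": [0, 0, 62]}
    - {"travel": [215, 335, 115], "twist": [0, 0, 68]}
    - {"travel": [230, 360, 115], "twist": [0, 0, 72]}
    - {"travel": [230, 360, 115], "twist": [0, 0, 72]}

```text
time: 2.5
tcp_pos: [0.441, -0.2784, 0.3208]
ee_rot: [0.704, 0.71, 0.0, 0.0]
ft_force: [0.3, -1.0, -0.8]
finger_gap: 0.0938
finger_force: 0.0
```

```bash
cat > look.py <<'E'
import sys,json,os
from h import *
np.set_printoptions(precision=4,suppress=True)
# look.py tag name:z ... ; stores rays, triangulates over all wrist views given by file
tag=sys.argv[1]; s,im=snap('wrist',tag+'.png')
D=json.load(open('rays.json')) if os.path.exists('rays.json') else {}
print(s['time'],s['tcp_pos'],s['ee_rot'])
for a in sys.argv[2:]:
    n,z=a.split(':')
    for i,k in enumerate(manip.pinpoint(n,'wrist')[:2]):
        o,v=ray('wrist',k['position'],s); print(n,round(k['score'],2),np.round(k['position'],1),atz(o,v,float(z)))
        if i==0:
            D.setdefault(n,[]).append([o.tolist(),v.tolist()])
            if len(D[n])>1: print('  tri',*tri([(np.array(o),np.array(v)) for o,v in D[n]]))
json.dump(D,open('rays.json','w'))
E
python3 look.py w1 brush_middle:.103 pot_floor:.008 brush:.008
```

```text
2.5 [ 0.441  -0.2784  0.3208] [0.7044 0.7098 0.0004 0.0002]
brush_middle 0.81 [333.3 125.9] [ 0.5051 -0.2042  0.103 ]
brush_middle 0.63 [321.5 123.7] [ 0.4905 -0.202   0.103 ]
pot_floor 0.95 [321.9 126.6] [ 0.5033 -0.2062  0.008 ]
brush 0.78 [322.8 125.3] [ 0.5046 -0.2042  0.008 ]
brush 0.74 [322.6 127.7] [ 0.5044 -0.2078  0.008 ]
```

Request:
move_arm:
  moves:
    - {"travel": [20, 24, 0], "twist": [0, 0, 0]}
    - {"travel": [44, 50, 0], "twist": [0, 0, 0]}
    - {"travel": [60, 68, 0], "twist": [0, 0, 0]}
    - {"travel": [64, 72, 0], "twist": [0, 0, 0]}
    - {"travel": [64, 72, 0], "twist": [0, 0, 0]}

```text
time: 3.2
tcp_pos: [0.5029, -0.2104, 0.3202]
ee_rot: [0.707, 0.707, -0.0, -0.0]
ft_force: [-0.3, 0.0, -0.3]
finger_gap: 0.0936
finger_force: 0.0
```

```bash
python3 look.py w2 brush_middle:.103 pot_floor:.008 brush:.008
```

```text
3.2 [ 0.5029 -0.2104  0.3202] [ 0.7071  0.7071 -0.0001 -0.0003]
brush_middle 0.83 [285.7 181.4] [ 0.5094 -0.2059  0.103 ]
  tri [ 0.5078 -0.2056  0.0968] [2.2, 2.2]
pot_floor 0.84 [282.7 169.9] [ 0.5064 -0.2052  0.008 ]
  tri [ 0.5059 -0.2068 -0.0072] [0.8, 0.8]
brush 0.55 [282.3 168.4] [ 0.5058 -0.2029  0.008 ]
  tri [ 0.5058 -0.2042 -0.0012] [0.0, 0.0]
brush 0.31 [285. 181.] [ 0.5099 -0.2224  0.008 ]
```

View pics/w2.png

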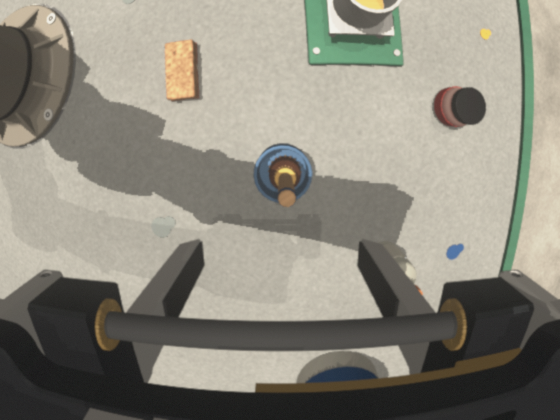

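The picture shows the brush upright in its pot at (286,185), centred between the open fingers. The stand is at the top, about (360,30). I'm going down and gripping it.

Request:
move_arm:
  moves:
    - {"travel": [4, 5, -25], "twist": [0, 0, 0]}
    - {"travel": [4, 5, -60], "twist": [0, 0, 0]}
    - {"travel": [4, 5, -95], "twist": [0, 0, 0]}
    - {"travel": [4, 5, -130], "twist": [0, 0, 0]}
    - {"travel": [4, 5, -160], "twist": [0, 0, 0]}
    - {"travel": [4, 5, -185], "twist": [0, 0, 0]}
    - {"travel": [4, 5, -200], "twist": [0, 0, 0]}
    - {"travel": [4, 5, -200], "twist": [0, 0, 0]}

```text
time: 4.2
tcp_pos: [0.5057, -0.2051, 0.119]
ee_rot: [0.707, 0.707, -0.001, -0.001]
ft_force: [-0.2, -0.1, -0.1]
finger_gap: 0.094
finger_force: 0.0
```

Request:
move_arm:
  moves:
    - {"travel": [0, 0, 0], "twist": [0, 0, 0]}
    - {"travel": [0, 0, 0], "twist": [0, 0, 0]}
    - {"travel": [0, 0, 0], "twist": [0, 0, 0]}
    - {"travel": [0, 0, 0], "twist": [0, 0, 0]}
    - {"travel": [0, 0, 0], "twist": [0, 0, 0]}
    - {"travel": [0, 0, 0], "twist": [0, 0, 0]}
    - {"travel": [0, 0, 0], "twist": [0, 0, 0]}
  gripper: 1
  grip_force: 30

```text
time: 4.9
tcp_pos: [0.507, -0.2048, 0.1205]
ee_rot: [0.707, 0.707, -0.0, -0.0]
ft_force: [-0.6, 0.5, -0.6]
finger_gap: 0.0414
finger_force: 0.0
```

Request:
move_arm:
  moves:
    - {"travel": [0, 0, 0], "twist": [0, 0, 0]}
    - {"travel": [0, 0, 0], "twist": [0, 0, 0]}
    - {"travel": [0, 0, 0], "twist": [0, 0, 0]}
    - {"travel": [0, 0, 0], "twist": [0, 0, 0]}
    - {"travel": [0, 0, 0], "twist": [0, 0, 0]}
    - {"travel": [0, 0, 0], "twist": [0, 0, 0]}

```text
time: 5.5
tcp_pos: [0.5069, -0.2048, 0.1204]
ee_rot: [0.707, 0.707, -0.0, -0.0]
ft_force: [-0.3, 0.3, -1.8]
finger_gap: 0.0179
finger_force: 30.0
```

Request:
move_arm:
  moves:
    - {"travel": [0, 0, 15], "twist": [0, 0, 0]}
    - {"travel": [0, 0, 45], "twist": [0, 0, 0]}
    - {"travel": [0, 0, 85], "twist": [0, 0, 0]}
    - {"travel": [5, 5, 125], "twist": [0, 0, 0]}
    - {"travel": [15, 25, 155], "twist": [0, 0, 0]}
    - {"travel": [30, 55, 170], "twist": [0, 0, 0]}
    - {"travel": [45, 85, 175], "twist": [0, 0, 0]}
    - {"travel": [60, 110, 175], "twist": [0, 0, 0]}
    - {"travel": [70, 130, 175], "twist": [0, 0, 0]}
    - {"travel": [75, 140, 175], "twist": [0, 0, 0]}
    - {"travel": [75, 140, 175], "twist": [0, 0, 0]}
    - {"travel": [75, 140, 175], "twist": [0, 0, 0]}

```text
time: 6.7
tcp_pos: [0.5816, -0.0658, 0.2957]
ee_rot: [0.707, 0.707, -0.0, 0.0]
ft_force: [-0.4, 0.1, -1.5]
finger_gap: 0.0178
finger_force: 30.0
```

```bash
rm rays.json; python3 look.py w3 cup_rim:.125 cup_floor:.055 lever_shaft:.055 lever_handle:.086 brush:.165 brush_middle:.278; python3 -c "
from bench import manip;print(manip.get_state()['finger_gap'])"
```

```text
6.7 [ 0.5816 -0.0658  0.2957] [ 0.7071  0.7071 -0.0003  0.0001]
cup_rim 0.88 [310.2  93.3] [0.6131 0.0427 0.125 ]
cup_floor 0.89 [304.7  97.9] [0.6125 0.0431 0.055 ]
cup_floor 0.27 [407.3 191.6] [ 0.7579 -0.0781  0.055 ]
brush 0.56 [280.  207.3] [ 0.5812 -0.0718  0.165 ]
brush_middle 0.75 [278.5 242.6] [ 0.5802 -0.0655  0.278 ]
0.017591589558340632
```

View pics/w3.png

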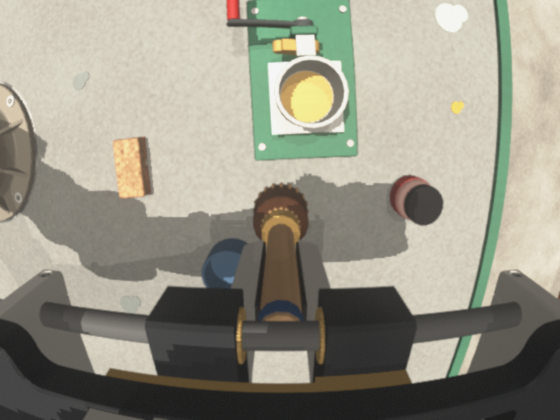

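Brush held straight, with its head at (281,210) and the cup mouth centred at (311,93). I'm moving above the cup and taking one more look.

Request:
move_arm:
  moves:
    - {"travel": [8, 25, 0], "twist": [0, 0, 0]}
    - {"travel": [18, 60, 0], "twist": [0, 0, 0]}
    - {"travel": [27, 90, 0], "twist": [0, 0, 0]}
    - {"travel": [32, 108, 0], "twist": [0, 0, 0]}
    - {"travel": [32, 108, 0], "twist": [0, 0, 0]}
    - {"travel": [32, 108, 0], "twist": [0, 0, 0]}

```text
time: 7.65
tcp_pos: [0.6139, 0.0428, 0.2953]
ee_rot: [0.707, 0.707, -0.0, -0.0]
ft_force: [-0.1, -0.5, -1.2]
finger_gap: 0.0172
finger_force: 30.0
```

```bash
python3 look.py w4 cup_rim:.125 cup_floor:.055 lever_shaft:.055 lever_handle:.086 brush:.183 brush_middle:.278
```

```text
7.65 [0.6139 0.0428 0.2953] [ 0.7068  0.7074 -0.0002 -0.0001]
cup_rim 0.73 [123.6 233.5] [ 0.42  -0.007  0.125]
  tri [0.5715 0.0495 0.361 ] [35.2, 35.2]
cup_rim 0.58 [281.8 190.6] [0.6154 0.0454 0.125 ]
cup_floor 0.67 [282.8 179.3] [0.617  0.0458 0.055 ]
  tri [0.6154 0.0438 0.0404] [1.9, 1.9]
lever_shaft 0.92 [277.5  77.1] [0.6101 0.1787 0.055 ]
lever_handle 0.66 [207.3  80.7] [0.5266 0.1724 0.086 ]
brush 0.97 [276.4 206.3] [0.6101 0.0427 0.183 ]
  tri [0.5972 0.0573 0.4476] [55.0, 55.0]
brush_middle 0.83 [281.2 245.9] [0.6143 0.041  0.278 ]
  tri [ 0.5937 -1.5024 -3.542 ] [45.2, 45.2]
```

View pics/w4.png

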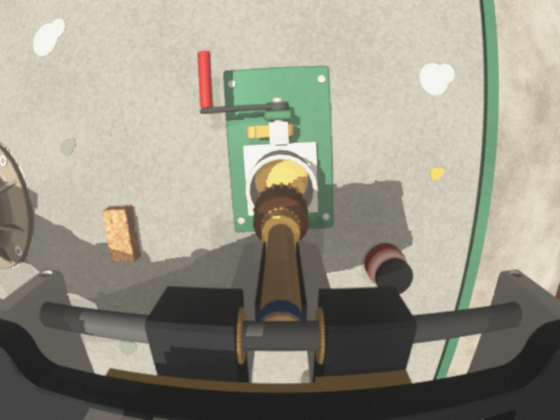

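The cup is centred at (283,185), the brush head at (280,210) lines up with it, and the lever handle is at (205,80). Inserting now.

Request:
move_arm:
  moves:
    - {"travel": [1, 2, -20], "twist": [0, 0, 0]}
    - {"travel": [1, 2, -40], "twist": [0, 0, 0]}
    - {"travel": [1, 2, -55], "twist": [0, 0, 0]}
    - {"travel": [1, 2, -70], "twist": [0, 0, 0]}
    - {"travel": [1, 2, -85], "twist": [0, 0, 0]}
    - {"travel": [1, 2, -100], "twist": [0, 0, 0]}
    - {"travel": [1, 2, -112], "twist": [0, 0, 0]}
    - {"travel": [1, 2, -120], "twist": [0, 0, 0]}
    - {"travel": [1, 2, -125], "twist": [0, 0, 0]}
    - {"travel": [1, 2, -125], "twist": [0, 0, 0]}
    - {"travel": [1, 2, -125], "twist": [0, 0, 0]}

```text
time: 9.1
tcp_pos: [0.6152, 0.0453, 0.1709]
ee_rot: [0.707, 0.707, 0.0, 0.0]
ft_force: [-0.6, -0.4, -1.1]
finger_gap: 0.0177
finger_force: 30.0
```

Request:
move_arm:
  moves:
    - {"travel": [0, 0, -2], "twist": [0, 0, 0]}
    - {"travel": [0, 0, -4], "twist": [0, 0, 0]}
    - {"travel": [0, 0, -5], "twist": [0, 0, 0]}
    - {"travel": [0, 0, -5], "twist": [0, 0, 0]}
    - {"travel": [0, 0, -5], "twist": [0, 0, 0]}

```text
time: 9.6
tcp_pos: [0.6155, 0.0452, 0.1668]
ee_rot: [0.707, 0.707, 0.0, 0.001]
ft_force: [-2.4, 0.4, 13.5]
finger_gap: 0.0177
finger_force: 30.0
```

Floor contact felt at 13.5 N. Drawing up 47 mm, then down again.

Request:
move_arm:
  moves:
    - {"travel": [0, 0, 12], "twist": [0, 0, 0]}
    - {"travel": [0, 0, 27], "twist": [0, 0, 0]}
    - {"travel": [0, 0, 40], "twist": [0, 0, 0]}
    - {"travel": [0, 0, 48], "twist": [0, 0, 0]}
    - {"travel": [0, 0, 50], "twist": [0, 0, 0]}
    - {"travel": [0, 0, 50], "twist": [0, 0, 0]}
    - {"travel": [0, 0, 50], "twist": [0, 0, 0]}
    - {"travel": [0, 0, 50], "twist": [0, 0, 0]}

```text
time: 10.4
tcp_pos: [0.6147, 0.0451, 0.2149]
ee_rot: [0.707, 0.707, -0.0, -0.0]
ft_force: [-0.4, -0.7, -1.1]
finger_gap: 0.0178
finger_force: 30.0
```

Request:
move_arm:
  moves:
    - {"travel": [0, 0, -12], "twist": [0, 0, 0]}
    - {"travel": [0, 0, -25], "twist": [0, 0, 0]}
    - {"travel": [0, 0, -37], "twist": [0, 0, 0]}
    - {"travel": [0, 0, -45], "twist": [0, 0, 0]}
    - {"travel": [0, 0, -49], "twist": [0, 0, 0]}
    - {"travel": [0, 0, -50], "twist": [0, 0, 0]}
    - {"travel": [0, 0, -50], "twist": [0, 0, 0]}
    - {"travel": [0, 0, -50], "twist": [0, 0, 0]}

```text
time: 11.2
tcp_pos: [0.6148, 0.0453, 0.1665]
ee_rot: [0.707, 0.707, -0.0, 0.0]
ft_force: [-7.4, -1.2, 20.2]
finger_gap: 0.0177
finger_force: 30.0
```

Request:
move_arm:
  moves:
    - {"travel": [0, 0, 20], "twist": [0, 0, 0]}
    - {"travel": [0, 0, 50], "twist": [0, 0, 0]}
    - {"travel": [0, 0, 85], "twist": [0, 0, 0]}
    - {"travel": [0, 0, 115], "twist": [0, 0, 0]}
    - {"travel": [-5, -12, 125], "twist": [0, 0, 0]}
    - {"travel": [-20, -45, 125], "twist": [0, 0, 0]}
    - {"travel": [-38, -85, 125], "twist": [0, 0, 0]}
    - {"travel": [-55, -125, 125], "twist": [0, 0, 0]}
    - {"travel": [-72, -165, 125], "twist": [0, 0, 0]}
    - {"travel": [-87, -200, 120], "twist": [0, 0, 0]}
    - {"travel": [-100, -230, 110], "twist": [0, 0, 0]}
    - {"travel": [-107, -246, 90], "twist": [0, 0, 0]}
    - {"travel": [-109, -251, 60], "twist": [0, 0, 0]}
    - {"travel": [-109, -251, 45], "twist": [0, 0, 0]}
    - {"travel": [-109, -251, 45], "twist": [0, 0, 0]}
    - {"travel": [-109, -251, 45], "twist": [0, 0, 0]}

```text
time: 12.8
tcp_pos: [0.5058, -0.2059, 0.2105]
ee_rot: [0.707, 0.707, -0.0, -0.0]
ft_force: [0.6, -0.5, 0.3]
finger_gap: 0.0178
finger_force: 30.0
```

```bash
rm rays.json; python3 look.py w5 pot_floor:.008 brush:.103 brush_middle:.198
```

```text
12.8 [ 0.5058 -0.2059  0.2105] [ 0.7069  0.7073 -0.0001 -0.0003]
brush 0.61 [279.8 203.9] [ 0.5051 -0.2025  0.103 ]
```

View pics/w5.png

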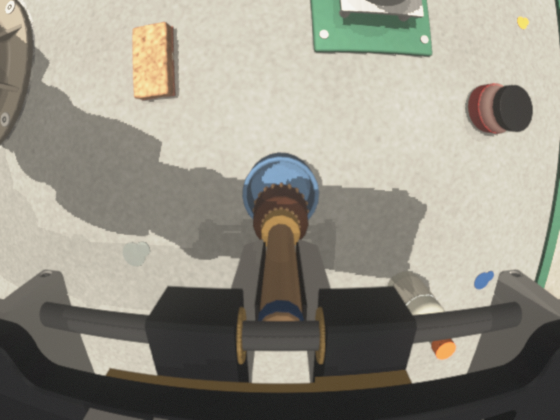

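The head at (280,208) hangs right over the pot, which is centred at about (281,190). Lowering to the pot floor.

Request:
move_arm:
  moves:
    - {"travel": [0, 0, -18], "twist": [0, 0, 0]}
    - {"travel": [0, 0, -38], "twist": [0, 0, 0]}
    - {"travel": [0, 0, -58], "twist": [0, 0, 0]}
    - {"travel": [0, 0, -74], "twist": [0, 0, 0]}
    - {"travel": [0, 0, -84], "twist": [0, 0, 0]}
    - {"travel": [0, 0, -88], "twist": [0, 0, 0]}
    - {"travel": [0, 0, -90], "twist": [0, 0, 0]}
    - {"travel": [0, 0, -90], "twist": [0, 0, 0]}
    - {"travel": [0, 0, -90], "twist": [0, 0, 0]}

```text
time: 13.9
tcp_pos: [0.5063, -0.2059, 0.1211]
ee_rot: [0.707, 0.707, 0.0, 0.0]
ft_force: [0.4, 0.2, -0.9]
finger_gap: 0.018
finger_force: 30.0
```

Request:
move_arm:
  moves:
    - {"travel": [0, 0, -1], "twist": [0, 0, 0]}
    - {"travel": [0, 0, -2], "twist": [0, 0, 0]}
    - {"travel": [0, 0, -2], "twist": [0, 0, 0]}

```text
time: 14.2
tcp_pos: [0.5067, -0.2061, 0.1201]
ee_rot: [0.707, 0.707, 0.0, 0.001]
ft_force: [-5.0, 1.7, 21.1]
finger_gap: 0.0177
finger_force: 30.0
```

Request:
move_arm:
  moves:
    - {"travel": [0, 0, 0], "twist": [0, 0, 0]}
    - {"travel": [0, 0, 0], "twist": [0, 0, 0]}
    - {"travel": [0, 0, 0], "twist": [0, 0, 0]}
    - {"travel": [0, 0, 0], "twist": [0, 0, 0]}
    - {"travel": [0, 0, 0], "twist": [0, 0, 0]}
    - {"travel": [0, 0, 0], "twist": [0, 0, 0]}
    - {"travel": [0, 0, 0], "twist": [0, 0, 0]}
    - {"travel": [0, 0, 0], "twist": [0, 0, 0]}
    - {"travel": [0, 0, 0], "twist": [0, 0, 0]}
  gripper: 0

```text
time: 15.1
tcp_pos: [0.506, -0.2058, 0.1185]
ee_rot: [0.707, 0.707, -0.0, -0.0]
ft_force: [-1.2, -0.2, 0.3]
finger_gap: 0.0863
finger_force: 0.0
```

Request:
move_arm:
  moves:
    - {"travel": [0, 0, 20], "twist": [0, 0, 0]}
    - {"travel": [0, 0, 55], "twist": [0, 0, 0]}
    - {"travel": [0, 0, 95], "twist": [0, 0, 0]}
    - {"travel": [0, 0, 135], "twist": [0, 0, 0]}
    - {"travel": [0, 0, 165], "twist": [0, 0, 0]}
    - {"travel": [0, 10, 180], "twist": [0, 0, 0]}
    - {"travel": [2, 40, 185], "twist": [0, 0, 0]}
    - {"travel": [5, 80, 185], "twist": [0, 0, 0]}
    - {"travel": [8, 120, 185], "twist": [0, 0, 0]}
    - {"travel": [11, 160, 185], "twist": [0, 0, 0]}
    - {"travel": [14, 200, 180], "twist": [0, 0, 0]}
    - {"travel": [17, 240, 165], "twist": [0, 0, 0]}
    - {"travel": [20, 270, 150], "twist": [0, 0, 0]}
    - {"travel": [20, 290, 140], "twist": [0, 0, 0]}
    - {"travel": [20, 300, 135], "twist": [0, 0, 0]}
    - {"travel": [20, 300, 135], "twist": [0, 0, 0]}
    - {"travel": [20, 300, 135], "twist": [0, 0, 0]}

```text
time: 16.8
tcp_pos: [0.526, 0.0934, 0.2536]
ee_rot: [0.707, 0.707, -0.0, 0.0]
ft_force: [-0.1, -0.5, 0.5]
finger_gap: 0.094
finger_force: 0.0
```

```bash
rm -f rays.json
cat >> look.py <<'E'
if 'lever_handle' in ' '.join(sys.argv):
    for k in manip.cut_out('lever_handle','wrist')[:1]:
        ys,xs=np.nonzero(k['region']); print('box',k['box'],round(k['score'],2),len(xs))
        hs=im.astype(int); red=(hs[...,0]>120)&(hs[...,1]<60)&(hs[...,2]<60)
        b=np.round(k['box']).astype(int); m=np.zeros_like(red); m[b[1]:b[3]+1,b[0]:b[2]+1]=1; m&=red
        ys,xs=np.nonzero(m); zz=float([a for a in sys.argv if 'lever_handle' in a][0].split(':')[1])
        P=np.array([atz(*ray('wrist',(x,y),s),zz)[:2] for x,y in zip(xs,ys)])
        c=(P.min(0)+P.max(0))/2; u=np.linalg.svd(P-P.mean(0),full_matrices=False)[2][0]
        print('red n',len(P),'mean',P.mean(0),'mid',c,'ext',P.max(0)-P.min(0),'axis deg from y',np.degrees(np.arctan2(-u[0]*np.sign(u[1]),abs(u[1]))))
E
python3 look.py w6 lever_shaft:.055 lever_handle:.086 cup_rim:.125
python3 - <<'E'
from h import *
snap('scene')
for n in('brush','brush_middle','pot_floor'):
    for k in manip.pinpoint(n,'scene')[:1]: print(n,k['score'],k['position'])
E
```

```text
16.8 [0.526  0.0934 0.2536] [ 0.7071  0.7071 -0.0002  0.    ]
lever_shaft 0.66 [349.9 117.1] [0.6068 0.1781 0.055 ]
lever_handle 0.83 [282.8 116. ] [0.5285 0.177  0.086 ]
lever_handle 0.69 [164.6 275.1] [ 0.3823 -0.0092  0.086 ]
cup_rim 0.66 [364.9 249.7] [0.6142 0.0423 0.125 ]
box [269.6, 85.0, 288.2, 150.7] 0.66 997
brush 0.87 [262.1, 192.8]
brush_middle 0.84 [258.8, 170.5]
pot_floor 0.92 [263.9, 195.0]Traceback (most recent call last):
  File "look.py", line 23, in <module>
    c=(P.min(0)+P.max(0))/2; u=np.linalg.svd(P-P.mean(0),full_matrices=False)[2][0]
       ~~~~~^^^
    return umr_minimum(a, axis, None, out, keepdims, initial, where)
ValueError: zero-size array to reduction operation minimum which has no identity
```

View pics/w6.png

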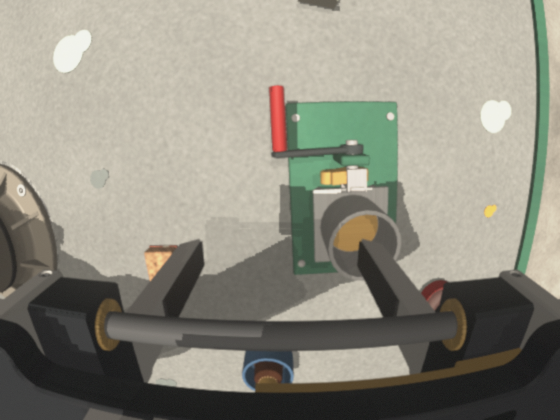

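The handle runs from (277,86) to (280,152), turned about 3° from world y. The brush stands upright in its pot at (267,372). Next I'm measuring the handle's ends, then taking a second view.

Request:
move_arm:
  moves:
    - {"travel": [0, 20, -15], "twist": [0, 0, 1]}
    - {"travel": [0, 45, -35], "twist": [0, 0, 2]}
    - {"travel": [0, 65, -50], "twist": [0, 0, 3]}
    - {"travel": [0, 80, -60], "twist": [0, 0, 3]}
    - {"travel": [0, 80, -60], "twist": [0, 0, 3]}
    - {"travel": [0, 80, -60], "twist": [0, 0, 3]}

```text
time: 17.85
tcp_pos: [0.526, 0.174, 0.1935]
ee_rot: [0.688, 0.726, -0.0, -0.0]
ft_force: [0.0, -0.4, 0.8]
finger_gap: 0.0942
finger_force: 0.0
```

```bash
sed -i 's/hs\[...,0\]>120)&(hs\[...,1\]<60)&(hs\[...,2\]<60)/hs[...,0]>100)\&(hs[...,0]>2*hs[...,1])\&(hs[...,0]>2*hs[...,2])/' look.py
python3 - <<'E'
from h import *
s=dict(tcp_pos=np.array([.526,.0934,.2536]),ee_rot=[.7071,.7071,0,0])
for p in((277,87),(280,152),(278.5,119)): print(np.round(atz(*ray('wrist',p,s),.086),4))
E
ls rays.json; python3 look.py w7 lever_shaft:.055 lever_handle:.086
```

```text
[0.5224 0.2082 0.086 ]
[0.5256 0.1386 0.086 ]
[0.524  0.1739 0.086 ]
rays.json
17.85 [0.526  0.174  0.1935] [ 0.688   0.7257 -0.0002 -0.0001]
lever_shaft 0.86 [357.8 197. ] [0.6047 0.1811 0.055 ]
  tri [0.609  0.1783 0.0413] [0.7, 0.7]
lever_handle 0.96 [280.9 208.2] [0.5264 0.1734 0.086 ]
  tri [0.5273 0.1767 0.0985] [1.1, 1.1]
box [270.8, 166.2, 286.3, 244.2] 0.78 1413
red n 1075 mean [0.5234 0.1751] mid [0.5234 0.1737] ext [0.0154 0.0709] axis deg from y 2.4713259778094305
```

View pics/w7.png

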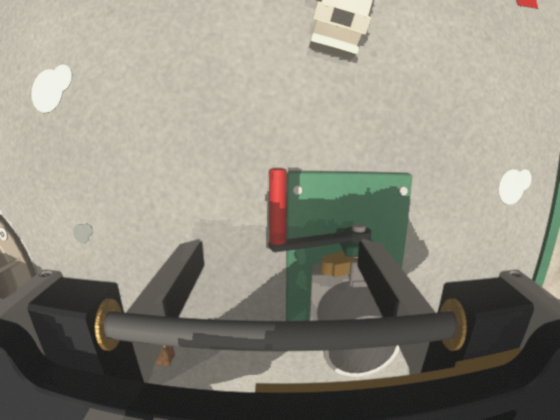

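The view shows the handle from (277,170) to (280,245), right under the tool. It's centred at about (0.524, 0.174), and both views agree. Descending with the fingers partly closed.

Request:
move_arm:
  moves:
    - {"travel": [-2, 3, -15], "twist": [0, 0, 0]}
    - {"travel": [-2, 3, -35], "twist": [0, 0, 0]}
    - {"travel": [-2, 3, -55], "twist": [0, 0, 0]}
    - {"travel": [-2, 3, -75], "twist": [0, 0, 0]}
    - {"travel": [-2, 3, -95], "twist": [0, 0, 0]}
    - {"travel": [-2, 3, -110], "twist": [0, 0, 0]}
    - {"travel": [-2, 3, -120], "twist": [0, 0, 0]}
    - {"travel": [-2, 3, -124], "twist": [0, 0, 0]}
    - {"travel": [-2, 3, -124], "twist": [0, 0, 0]}
  gripper: 0.4

```text
time: 18.95
tcp_pos: [0.5239, 0.1772, 0.0693]
ee_rot: [0.688, 0.726, -0.0, -0.0]
ft_force: [-0.0, 0.3, -0.3]
finger_gap: 0.0563
finger_force: 0.0
```

Request:
move_arm:
  moves:
    - {"travel": [0, 0, 0], "twist": [0, 0, 0]}
    - {"travel": [0, 0, 0], "twist": [0, 0, 0]}
    - {"travel": [0, 0, 0], "twist": [0, 0, 0]}
    - {"travel": [0, 0, 0], "twist": [0, 0, 0]}
    - {"travel": [0, 0, 0], "twist": [0, 0, 0]}
    - {"travel": [0, 0, 0], "twist": [0, 0, 0]}
    - {"travel": [0, 0, 0], "twist": [0, 0, 0]}
    - {"travel": [0, 0, 0], "twist": [0, 0, 0]}
    - {"travel": [0, 0, 0], "twist": [0, 0, 0]}
    - {"travel": [0, 0, 0], "twist": [0, 0, 0]}
  gripper: 1
  grip_force: 20

```text
time: 19.95
tcp_pos: [0.5233, 0.1771, 0.0692]
ee_rot: [0.688, 0.726, -0.001, -0.0]
ft_force: [-5.9, 1.1, -0.2]
finger_gap: 0.0154
finger_force: 20.0
```

Request:
move_arm:
  moves:
    - {"travel": [1.5, 0, 3.5], "twist": [0, 0, 0]}
    - {"travel": [3, 0, 7], "twist": [0, 0, 0]}
    - {"travel": [6.5, 0.3, 14], "twist": [0, 0, 0]}
    - {"travel": [12, 0.6, 22], "twist": [0, 0, 0]}
    - {"travel": [17.5, 0.9, 29.5], "twist": [0, 0, 0]}
    - {"travel": [24.5, 1.2, 36], "twist": [0, 0, 0]}
    - {"travel": [31.5, 1.6, 42], "twist": [0, 0, 0]}
    - {"travel": [31.5, 1.6, 42], "twist": [0, 0, 0]}

```text
time: 20.75
tcp_pos: [0.5568, 0.1789, 0.1123]
ee_rot: [0.688, 0.725, 0.001, 0.0]
ft_force: [-4.2, -0.0, 2.0]
finger_gap: 0.0153
finger_force: 20.0
```

Forces are small. Continuing to straight up.

Request:
move_arm:
  moves:
    - {"travel": [8, 0.4, 5], "twist": [0, 0, 0]}
    - {"travel": [16.5, 0.8, 9.5], "twist": [0, 0, 0]}
    - {"travel": [25, 1.2, 13], "twist": [0, 0, 0]}
    - {"travel": [34, 1.7, 15], "twist": [0, 0, 0]}
    - {"travel": [43.5, 2.2, 16.5], "twist": [0, 0, 0]}
    - {"travel": [53, 2.6, 17], "twist": [0, 0, 0]}
    - {"travel": [53, 2.6, 17], "twist": [0, 0, 0]}
    - {"travel": [53, 2.6, 17], "twist": [0, 0, 0]}
    - {"travel": [53, 2.6, 17], "twist": [0, 0, 0]}

```text
time: 21.65
tcp_pos: [0.6081, 0.1815, 0.1283]
ee_rot: [0.688, 0.726, -0.0, -0.0]
ft_force: [-2.8, 2.9, -3.2]
finger_gap: 0.0153
finger_force: 20.0
```

```bash
rm -f rays.json; python3 look.py w8 lever_shaft:.055 lever_handle:.145 cup_rim:.125
python3 - <<'E'
from h import *
for c in('scene','top'):
    s,im=snap(c,c+'9.png')
    for n in('lever_handle','lever_shaft','brush','brush_middle','pot_floor'):
        for k in manip.pinpoint(n,c)[:1]: print(c,n,round(k['score'],2),np.round(k['position']),np.round(atz(*ray(c,k['position']),{'lever_handle':.145,'lever_shaft':.055,'brush_middle':.103}.get(n,.008)),3))
cv2.imwrite('pics/c9.png',cv2.resize(cv2.imread('pics/scene9.png')[140:300,190:370],None,fx=4,fy=3.7,interpolation=cv2.INTER_CUBIC))
E
```

```text
21.65 [0.6081 0.1815 0.1283] [ 0.688   0.7257 -0.0001 -0.0002]
lever_shaft 0.71 [278.7 222.7] [0.6068 0.1777 0.055 ]
lever_handle 0.88 [281.5 267.3] [0.6086 0.1805 0.145 ]
box [267.5, 207.0, 295.8, 321.1] 0.71 3416
red n 2815 mean [0.608  0.1826] mid [0.608  0.1797] ext [0.0165 0.0692] axis deg from y 2.7474557307486838
scene lever_handle 0.49 [301. 236.] [0.604 0.174 0.145]
scene lever_shaft 0.62 [301. 263.] [0.604 0.185 0.055]
scene brush 0.77 [263. 191.] [ 0.5   -0.213  0.008]
scene brush_middle 0.78 [259. 169.] [ 0.515 -0.214  0.103]
scene pot_floor 0.75 [264. 194.] [ 0.505 -0.197  0.008]
top brush 0.84 [372. 250.] [ 0.499 -0.205  0.008]
top brush_middle 0.69 [383. 249.] [ 0.499 -0.209  0.103]
top pot_floor 0.87 [372. 250.] [ 0.502 -0.207  0.008]
```

View pics/c9.png

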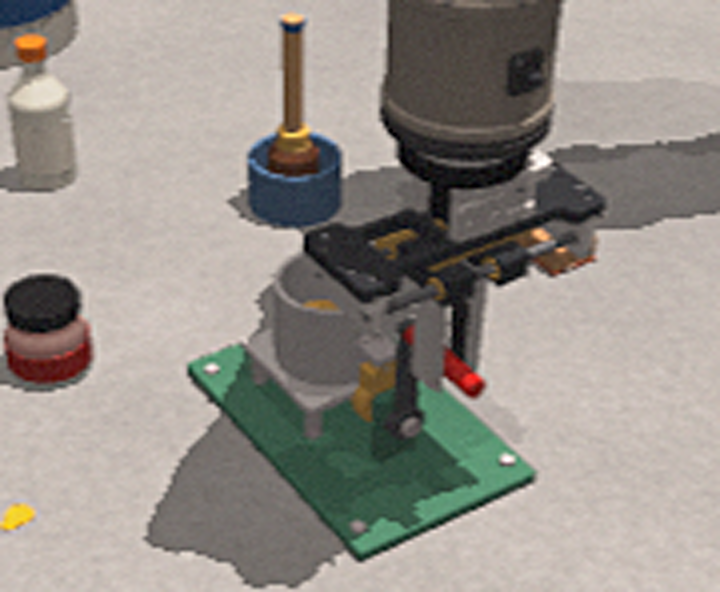

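The crop shows the lever upright, from its shaft at (408,425) to the handle at (408,335), held in the fingers. The floor is raised and the brush stands in its pot at (295,130). The handle's x (0.608) matches the shaft's (0.607), so I'm holding briefly and handing in.

Request:
move_arm:
  moves:
    - {"travel": [0, 0, 0], "twist": [0, 0, 0]}
    - {"travel": [0, 0, 0], "twist": [0, 0, 0]}
    - {"travel": [0, 0, 0], "twist": [0, 0, 0]}
    - {"travel": [0, 0, 0], "twist": [0, 0, 0]}
    - {"travel": [0, 0, 0], "twist": [0, 0, 0]}

```text
time: 23.0
tcp_pos: [0.6083, 0.1815, 0.1284]
ee_rot: [0.688, 0.726, -0.0, -0.0]
ft_force: [-3.8, 3.4, -5.0]
finger_gap: 0.0153
finger_force: 20.0
```

```bash
python3 -c "
from bench import manip
s=manip.get_state();print(s['tcp_pos'],s['finger_force'],s['qvel'].round(3));print(manip.job_done())"
```

```text
[0.6083022  0.18148965 0.12840165] 19.99954104423523 [-0.001 -0.     0.    -0.001  0.002  0.001 -0.001]
the job is handed in; nothing more can be done
None
```

I handed the job in at about 23 s: the cup is brushed out, the brush stands released in its pot, and the gripper holds the lever upright with about 20 N; the hand-in call gave no verdict.

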